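# Flag a pile of booklets with the long marker strip

## Robot

A 7-joint arm with a two-finger parallel gripper is mounted at the origin on the work surface. World frame = base frame: x ahead of the robot, y to its left, z up, the work surface at z = 0. Lengths are in m, angles in rad, forces in N, time in s.
With the tool pointing down it reaches from about 0.425 to 0.925 m from the base axis. Payload 6.8 kg.
Tool frame: the origin (TCP) lies at the very end of the fingers, on their centre line; the grasp point (between the pads) lies 19 mm behind it (r.grip_depth is the distance from the TCP to the grasp point, in m); z points along the fingers, y is the direction in which the jaws open and shut (so a half turn about z gives the same grasp; the last joint's range is limited). The gripper opens to 85 mm and grips with 20 to 120 N. Pads are 22 mm wide; open, the fingers measure 114 mm over their backs; the gripper's body (76 mm by 85 mm) begins 54 mm behind the grasp point. The pads swing forward as they close: fully open they stand 13 mm farther back than shut.
Start: joints at [-1.328, 0.477, 0.022, 1.555, -0.011, 1.109, -0.083], TCP at [0.232, 0.634, 0.21] pointing down, gripper open.
Joint ranges: [-2.96, 2.96], [-0.34, 2.1], [-1.41, 1.46], [0.24, 2.44], [-1.37, 4.51], [0.17, 1.92], [-2.96, 2.96]. Speed limits (rad/s): [2.39, 2.39, 3.14, 3.14, 3.14, 3.14, 3.14].

## Interface

Orientations are given as a rotation vector (axis times angle).
In Python, from bench import status, eyes, workorder, spotter, r gives the robot as it stands.
- The arm moves only by the tool drive_tool, never from a script. Its argument "commands" is a list of rows, each an object of numbers: "rx", "ry", "rz": the turn, a rotation vector about the world's x, y, z normalised to -1 to 1, where 1 is 8 degrees; "tx", "ty", "tz": the shift along the world's x, y, z normalised to -1 to 1, where 1 is 20 mm; "grip": the closure, from -1 (fully open) to 1 (shut). A call has 1 to 10 rows; each row shifts and turns the commanded pose from where the row before left it; what a row does not reach is not made up. A row lasts 1/8 s, in which the tool goes at most 62.5 mm and 10.7 degrees, less where a joint would pass 70% of its speed; a pose out of reach is approached as far as the arm can. A call with a number of a shift or a turn outside -1 to 1 is refused whole. A call with a gripper value outside its range is refused whole. The fingers move at their own pace and stop on an object; "grip_force" is the grip in N (left out, the last holds). Time passes only in rows, so rows that do not move let the fingers close. It gives the time, the measured TCP pose, the force and the opening at its end, in the units of the state.
- status.get_obs(): the state, without advancing time (a new reading comes with each control period).
- eyes.grab_frame(name): name is "side" or "top" or "wrist"; returns a dict with "frame" (480x640x3 uint8, blue, green, red), "range_z" (480x640 float32, m along the optical axis (not along the pixel's ray), 0 where there is no reading), "fx", "fy", "cx", "cy" (pixels), "T" (4x4, takes a point from camera to world coordinates); the wrist camera has in their place "T_tool_cam" (4x4, takes a point from camera to tool coordinates, whose origin is the TCP and whose axes are the flange's). Camera axes: x right, y down, z forward; pixel columns grow to the right and rows downward; lengths in m; the calibration is good to about 2 mm. A picture is of the moment at which its call begins: read the wrist's pose just before it.
- workorder.hand_in(): hands the job in, once; it reports no verdict.
Trained networks look in the newest picture that a camera, given by its name, has taken for a name from the list of things; names that differ only in an ending like _2 or _b are one class to them, and where a whole thing is asked for, a point or a joint stands for the part that bears it (a point fixed in the world has none). Each returns a list of dicts, best first, with "confidence" (0 to 1); they miss things now and then, are a little off and sometimes report something else, mostly with a low value. They report only what shows in the picture. A call takes as long as a camera call.
- spotter.boxes_of(camera, target): "position" ([column, row] as shares, 0 to 1, of the picture: columns of its width, rows of its height, amid what is visible of it).
- spotter.masks_of(camera, target): "mask" (480x640 bool, what is visible of it) and "position" ([column, row] as shares, 0 to 1, of the picture: columns of its width, rows of its height, amid what is visible of it).
The state is a dict: "clock": time; "joints": joint angles; "qvel": joint speeds; "tau": joint torques, N m; "tcp_pos": TCP position; "orientation": TCP orientation; "contact_force": force on the tool from outside, world axes, zero at the start; "moment": the same for the moment, N m; "grip_width": finger opening in m.
Only numpy, scipy, OpenCV 4.12 (cv2) and the standard library are available. Lean on these libraries where they do the work, as an engineer would, in place of code of your own. Each camera call takes 0.05 s, during which the arm holds its last target.

## Task

Take the longer of the two plywood marker strips: slide it along its slot, out over the end of the grey stand on the robot's right, the end towards the booklets, until a good quarter of it hangs over, still lying flat, then pinch it by that overhanging end and lift it. Set it down, without dropping it, crosswise over the middle of the small pile of pocket booklets, lying flat with both ends sticking out over the pile's long sides. Leave the shorter strip where it lies.

Things in the scene. Friction and masses are not known exactly. Their poses are not given: they have to be found in the camera images.
- long_strip_mid (a point): Centre (half-way up) of the longer plywood strip, loose, 200 mm long (y axis) x 44 wide (x) x 6 thick, 40 g, in a slot of the stand, its right (-y) end 10 to 35 mm short of the stand's right end. The ribs beside it are as high as it is and 2.5 mm away, so its sides can be gripped only beyond the stand's end. It slides easily, and stays flat while under 100 mm hangs over.
- short_strip_mid (a point): Centre (half-way up) of the shorter plywood strip, loose, 130 mm long (y axis) x 44 mm wide (x) x 6 mm thick, in the other slot of the stand. Not to be moved.
- stand: Fixed grey stand, 290 mm long (y) x 134 wide (x). Origin: centre of its underside, on the table. Two slots along y, 49 mm wide, centred at x = -32.5 and +32.5 mm; floor 60 mm, ribs' tops 66 mm above the table; open at both ends. Slide out over the right end, y = -145 mm; it is open below (10 mm plate, legs 55 mm inward). 50 mm or more of slot is free behind (+y of) each strip.
- small_pile: Pile of four teal pocket booklets, does not move. Origin: centre of its underside, on the table. 130 mm along its x axis (long sides), 80 mm along its y axis, flat top 50 mm above the table. The strip is to lie on top, its length along the pile's y axis. The pile of larger books farther to the right is not meant.

How it is judged:
By the outcome, as a careful person would: the job done as asked, in the order asked, and still so for the second after the job is handed in, with the robot touching nothing.
It also fails if it takes over 51 s, if anything falls off the work surface, if the arm or the gripper's body presses on something with over 40 N, if the wrist force passes 120 N, or if a joint passes its speed limit or range.

## Working session

There is one attempt and no reset: what is moved stays moved. The work goes in short steps, Python scripts to look and compute and a tool call to move; the robot and the scene stay as the last step left them, time stands still between calls to the robot, and variables do not carry over. Pictures are saved under pics/ and viewed, and the job is handed in when it is done.

Besides the shell and the picture viewer there is one more tool, called as name([rows], argument=value, ...), one row to a line, values as JSON. drive_tool: Moves the arm, as the interface text tells. Scaled input: -1 to 1 covers 20 mm each way for a shift and 8 degrees each way for a turn. Its arguments: {"type":"object","properties":{"commands":{"type":"array","items":{"type":"object","properties":{"rx":{"type":"number"},"ry":{"type":"number"},"rz":{"type":"number"},"tx":{"type":"number"},"ty":{"type":"number"},"tz":{"type":"number"},"grip":{"type":"number"}}}},"grip_force":{"type":"number"}},"required":["commands"]}

```bash
mkdir -p pics; ls; cat > look.py <<'E'
from bench import status, eyes, workorder, spotter, r
import numpy as np, cv2
def cloud(f, T=None):
    z=f["range_z"]; v,u=np.mgrid[:z.shape[0],:z.shape[1]]
    P=np.stack([(u-f["cx"])/f["fx"]*z,(v-f["cy"])/f["fy"]*z,z,np.ones_like(z)],-1)
    W=P@(f["T"] if T is None else T).T
    W[z==0]=np.nan
    return W[...,:3]
E
python3 - <<'E'
from look import *
print(status.get_obs(), r.grip_depth)
for n in("top","side"):
    f=eyes.grab_frame(n); cv2.imwrite(f"pics/{n}0.png",f["frame"])
    W=cloud(f); print(n,f["T"].round(3).tolist())
    for t in("long_strip_mid","short_strip_mid","stand","small_pile"):
        for d in spotter.masks_of(n,t)[:2]:
            m=d["mask"]; p=W[m]; p=p[~np.isnan(p[:,0])]
            uv=np.argwhere(m).mean(0)
            if len(p)<10: continue
            q=p[p[:,2]>np.percentile(p[:,2],90)-.006]
            r_=cv2.minAreaRect(q[:,:2].astype(np.float32)*1000)
            print(t,round(d["confidence"],2),uv.round(),m.sum(),np.median(p,0).round(4),"top",np.median(q[:,2]).round(4),np.round(r_[0],1),np.round(r_[1],1),round(r_[2],1))
E
```

```text
pics
{'clock': 0.0, 'joints': array([-1.32812803,  0.47783508,  0.02237458,  1.55645915, -0.01148012,
        1.10932734, -0.08309116]), 'qvel': array([-7.41333541e-04, -1.27827756e-03, -7.11529680e-05, -8.45579424e-04,
        1.50164438e-04, -7.52309374e-04,  2.18505106e-05]), 'tau': array([-8.40138346e-04, -5.96447933e+01,  1.60758700e+00, -2.81190777e+01,
        1.24991246e-02,  9.52859817e-03, -1.95204825e-05]), 'tcp_pos': array([0.23176534, 0.63327394, 0.20849976]), 'orientation': array([-5.48124907e-01, -3.09324631e+00,  2.97480120e-03]), 'contact_force': array([ 0.6839662 , -0.1342586 , -0.22577076]), 'moment': array([ 0.0333925 , -0.0321683 ,  0.04110509]), 'grip_width': 0.08512830011900463} 0.0187
top [[-0.006, -0.983, 0.186, 0.382], [-1.0, 0.001, -0.028, -0.041], [0.028, -0.186, -0.982, 0.93], [0.0, 0.0, 0.0, 1.0]]
long_strip_mid 0.91 [285. 185.] 3034 [0.4799 0.164  0.0648] top 0.0648 [480.7 164. ] [ 44.6 201.1] 8.7
short_strip_mid 0.82 [248. 179.] 1891 [0.5438 0.1768 0.0647] top 0.0648 [544.5 175.9] [ 45.1 130.3] 8.6
stand 0.73 [268. 162.] 8833 [0.5128 0.2287 0.0607] top 0.0642 [509.3 192. ] [135.  291.2] 8.7
small_pile 0.57 [267. 444.] 3770 [ 0.5121 -0.2882  0.0482] top 0.0485 [ 515.4 -293.3] [ 81.4 131.1] 81.7
side [[-0.937, -0.264, 0.23, 0.344], [-0.35, 0.693, -0.63, 0.522], [0.007, -0.671, -0.741, 0.78], [0.0, 0.0, 0.0, 1.0]]
long_strip_mid 0.74 [391. 321.] 5189 [0.4788 0.176  0.0666] top 0.0666 [480.8 162.3] [ 44.8 201.6] 8.8
short_strip_mid 0.84 [379. 271.] 3270 [0.5431 0.1814 0.0666] top 0.0666 [544.1 175.3] [ 44.9 131.4] 8.6
stand 0.78 [399. 286.] 11338 [0.518  0.2149 0.0633] top 0.0662 [511.1 178. ] [134.5 267.5] 8.9
small_pile 0.66 [170. 395.] 3915 [ 0.512  -0.2704  0.05  ] top 0.0515 [ 515.5 -294.5] [ 85.2 132.3] 80.8
```

View pics/top0.png

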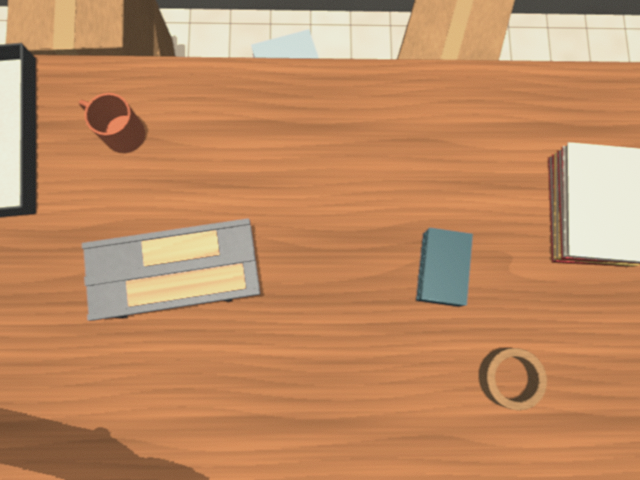

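View pics/side0.png

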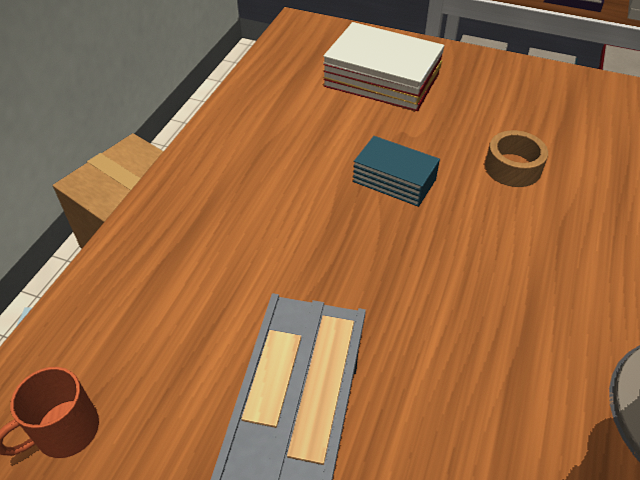

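The top view shows the long strip at about (185, 285), the short one at (179, 248) and the small pile at (444, 267). The stand is yawed about 8.7° and the strip's right end sits about 21 mm short of the stand's end. I'll close the fingers and move over the slot behind the strip.

drive_tool([
  {"tx":0.642,"ty":-0.972,"rz":-0.765,"grip":1},
  {"tx":0.642,"ty":-0.972,"rz":-0.765,"grip":1},
  {"tx":0.642,"ty":-0.972,"rz":-0.765,"grip":1},
  {"tx":0.642,"ty":-0.972,"rz":-0.765,"grip":1},
  {"tx":0.642,"ty":-0.972,"rz":-0.765,"grip":1},
  {"tx":0.642,"ty":-0.972,"rz":-0.765,"grip":1},
  {"tx":0.642,"ty":-0.972,"rz":-0.765,"grip":1},
  {"tx":0.642,"ty":-0.972,"rz":-0.765,"grip":1},
  {"tx":0.642,"ty":-0.972,"rz":-0.765,"grip":1},
  {"tx":0.642,"ty":-0.972,"rz":-0.765,"grip":1},
], grip_force=40)

```text
validation failed for argument at $.co...
```

drive_tool([
  {"tx":0.642,"ty":-0.972,"grip":1},
  {"tx":0.642,"ty":-0.972,"grip":1},
  {"tx":0.642,"ty":-0.972,"grip":1},
  {"tx":0.642,"ty":-0.972,"grip":1},
  {"tx":0.642,"ty":-0.972,"grip":1},
  {"tx":0.642,"ty":-0.972,"grip":1},
  {"tx":0.642,"ty":-0.972,"grip":1},
  {"tx":0.642,"ty":-0.972,"grip":1},
  {"grip":1},
  {"grip":1},
])

```text
validation failed for argument at $.co...
```

```bash
cat >> look.py <<'E'
from scipy.spatial.transform import Rotation as Ro
def jaw(o):
    R=Ro.from_rotvec(o["orientation"]).as_matrix(); return np.degrees(np.arctan2(R[1,1],R[0,1])), R[:,2]
def wristcloud(f,o):
    T=np.eye(4); T[:3,:3]=Ro.from_rotvec(o["orientation"]).as_matrix(); T[:3,3]=o["tcp_pos"]
    return cloud(f,T@f["T_tool_cam"])
def rect(n,t,W,tol=.006):
    for d in spotter.masks_of(n,t)[:1]:
        m=d["mask"]; p=W[m]; p=p[~np.isnan(p[:,0])]
        if len(p)<10: continue
        q=p[p[:,2]>np.percentile(p[:,2],90)-tol]
        r_=cv2.minAreaRect(q[:,:2].astype(np.float32)*1000)
        print(n,t,round(d["confidence"],2),len(p),"topz",np.median(q[:,2]).round(4),"zlo/hi",np.percentile(p[:,2],[3,97]).round(4),np.round(r_[0],1),np.round(r_[1],1),round(r_[2],1))
E
python3 - <<'E'
from look import *
o=status.get_obs(); print(o["clock"],o["tcp_pos"],jaw(o),o["grip_width"],o["contact_force"])
f=eyes.grab_frame("wrist"); cv2.imwrite("pics/w1.png",f["frame"]); W=wristcloud(f,o)
for t in("long_strip_mid","short_strip_mid","stand"): rect("wrist",t,W)
f=eyes.grab_frame("top"); cv2.imwrite("pics/t1.png",f["frame"]);rect("top","stand",cloud(f))
E
```

```text
0.5 [0.2319455  0.63386502 0.20943019] (np.float64(69.89904897129821), array([-5.26184254e-05, -1.19363400e-04, -9.99999991e-01])) 0.0854114754340089 [-0.6036004   0.5904782   0.91999357]
wrist stand 0.54 46 topz 0.0025 zlo/hi [-0.0001  0.0066] [428.  284.9] [12.6  7.5] 65.9
top stand 0.73 7994 topz 0.0641 zlo/hi [0.0561 0.067 ] [509.5 191.3] [134.9 289.6] 8.8
```

drive_tool([
  {"tx":0.64,"ty":-0.97,"tz":0,"rx":0,"ry":0,"rz":-0.76,"grip":1},
], grip_force=40)

```text
clock: 0.92
tcp_pos: [0.243, 0.6157, 0.2093]
orientation: [-0.71, -3.059, -0.001]
contact_force: [1.0, 0.3, 0.4]
grip_width: 0.0701
```

drive_tool([
  {"tx":0.64,"ty":-0.97,"tz":0,"rx":0,"ry":0,"rz":-0.76,"grip":1},
  {"tx":0.64,"ty":-0.97,"tz":0,"rx":0,"ry":0,"rz":-0.76,"grip":1},
  {"tx":0.64,"ty":-0.97,"tz":0,"rx":0,"ry":0,"rz":-0.76,"grip":1},
  {"tx":0.64,"ty":-0.97,"tz":0,"rx":0,"ry":0,"rz":-0.76,"grip":1},
  {"tx":0.64,"ty":-0.97,"tz":0,"rx":0,"ry":0,"rz":-0.76,"grip":1},
  {"tx":0.64,"ty":-0.97,"tz":0,"rx":0,"ry":0,"rz":-0.76,"grip":1},
  {"tx":0.64,"ty":-0.97,"tz":0,"rx":0,"ry":0,"rz":-0.76,"grip":1},
  {"tx":0.64,"ty":-0.97,"tz":0,"rx":0,"ry":0,"rz":-0.76,"grip":1},
  {"tx":0.64,"ty":-0.97,"tz":0,"rx":0,"ry":0,"rz":-0.76,"grip":1},
  {"tx":0.64,"ty":-0.97,"tz":0,"rx":0,"ry":0,"rz":0,"grip":1},
])

```text
clock: 2.17
tcp_pos: [0.3731, 0.42, 0.2097]
orientation: [-2.039, -2.39, -0.001]
contact_force: [0.6, 0.1, 0.8]
grip_width: 0.0003
```

drive_tool([
  {"tx":0.64,"ty":-0.97,"grip":1},
  {"tx":0.64,"ty":-0.97,"grip":1},
  {"tx":0.64,"ty":-0.97,"grip":1},
  {"tx":0.64,"ty":-0.97,"grip":1},
  {"tx":0.64,"ty":-0.97,"grip":1},
  {"tx":0.64,"ty":-0.97,"grip":1},
  {"tx":0.64,"ty":-0.97,"grip":1},
  {"tx":0,"ty":0,"grip":1},
  {"tx":0,"ty":0,"grip":1},
])

```text
validation failed for argument at $.co...
```

drive_tool([
  {"tx":0.64,"ty":-0.97,"tz":0,"rx":0,"ry":0,"rz":0,"grip":1},
  {"tx":0.64,"ty":-0.97,"tz":0,"rx":0,"ry":0,"rz":0,"grip":1},
  {"tx":0.64,"ty":-0.97,"tz":0,"rx":0,"ry":0,"rz":0,"grip":1},
  {"tx":0.64,"ty":-0.97,"tz":0,"rx":0,"ry":0,"rz":0,"grip":1},
  {"tx":0.64,"ty":-0.97,"tz":0,"rx":0,"ry":0,"rz":0,"grip":1},
  {"tx":0.64,"ty":-0.97,"tz":0,"rx":0,"ry":0,"rz":0,"grip":1},
  {"tx":0.64,"ty":-0.97,"tz":0,"rx":0,"ry":0,"rz":0,"grip":1},
  {"tx":0,"ty":0,"tz":0,"rx":0,"ry":0,"rz":0,"grip":1},
  {"tx":0,"ty":0,"tz":0,"rx":0,"ry":0,"rz":0,"grip":1},
])

```text
clock: 3.3
tcp_pos: [0.4619, 0.2856, 0.2095]
orientation: [-2.037, -2.391, -0.0]
contact_force: [0.3, 0.4, 0.1]
grip_width: -0.0
```

```bash

python3 - <<'E'
from look import *
o=status.get_obs(); print(o["clock"],o["tcp_pos"],jaw(o),o["grip_width"],o["contact_force"])
f=eyes.grab_frame("wrist"); cv2.imwrite("pics/w2.png",f["frame"]); W=wristcloud(f,o)
for t in("long_strip_mid","stand"): rect("wrist",t,W)
E
```

```text
3.3 [0.46187146 0.28559186 0.2095377 ] (np.float64(9.141986321988998), array([-2.57650079e-04,  5.73694501e-04, -9.99999802e-01])) -3.132235305109306e-05 [0.26063252 0.37935229 0.08264215]
wrist long_strip_mid 0.58 2660 topz 0.0658 zlo/hi [0.0641 0.0672] [476.4 199.3] [ 43.9 195.4] 9.8
wrist stand 0.79 21309 topz 0.0652 zlo/hi [0.0584 0.0667] [499.1 259.8] [134.4 150.4] 8.7
```

View pics/w2.png

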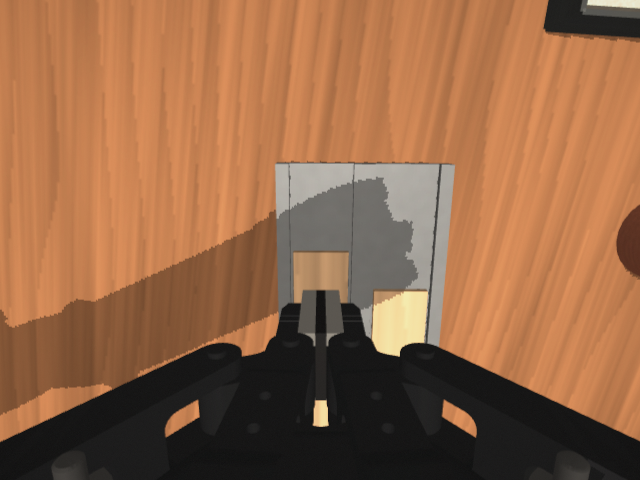

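drive_tool([
  {"tx":0,"ty":0,"tz":-1,"rx":0,"ry":0,"rz":-0.05,"grip":1},
  {"tx":0,"ty":0,"tz":-1,"rx":0,"ry":0,"rz":0,"grip":1},
  {"tx":0,"ty":0,"tz":-1,"rx":0,"ry":0,"rz":0,"grip":1},
  {"tx":0,"ty":0,"tz":-1,"rx":0,"ry":0,"rz":0,"grip":1},
  {"tx":0,"ty":0,"tz":-1,"rx":0,"ry":0,"rz":0,"grip":1},
  {"tx":0,"ty":0,"tz":-1,"rx":0,"ry":0,"rz":0,"grip":1},
  {"tx":0,"ty":0,"tz":-0.9,"rx":0,"ry":0,"rz":0,"grip":1},
  {"tx":0,"ty":0,"tz":0,"rx":0,"ry":0,"rz":0,"grip":1},
  {"tx":0,"ty":0,"tz":0,"rx":0,"ry":0,"rz":0,"grip":1},
])

```text
clock: 4.58
tcp_pos: [0.4627, 0.2851, 0.072]
orientation: [2.046, 2.384, 0.001]
contact_force: [-0.3, -0.5, 0.6]
grip_width: 0.0001
```

```bash

python3 - <<'E'
from look import *
o=status.get_obs(); print(o["clock"],o["tcp_pos"],jaw(o),o["grip_width"],o["contact_force"])
f=eyes.grab_frame("wrist"); cv2.imwrite("pics/w3.png",f["frame"])
f=eyes.grab_frame("side"); cv2.imwrite("pics/s3.png",cv2.resize(f["frame"][200:,150:450],None,fx=2,fy=2))
E
```

```text
4.575 [0.46268135 0.28505473 0.07196836] (np.float64(8.710722774241246), array([ 5.69155356e-04,  4.26532029e-04, -9.99999747e-01])) 6.381312152341857e-05 [-0.27585128 -0.48685956  0.56190038]
```

View pics/w3.png

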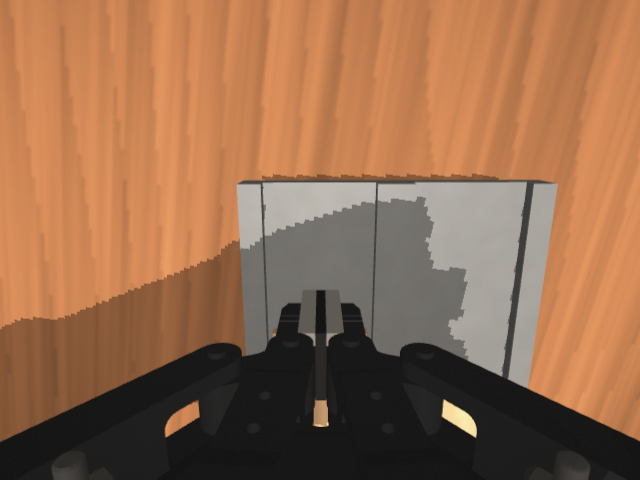

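View pics/s3.png

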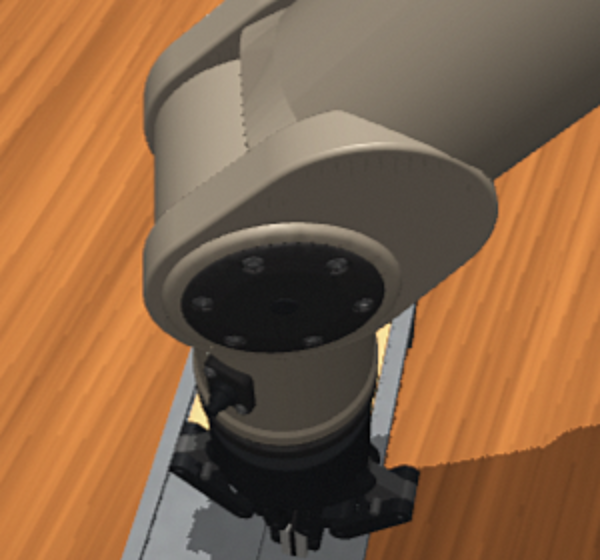

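drive_tool([
  {"tx":0,"ty":0,"tz":-0.3,"rx":0,"ry":0,"rz":0,"grip":1},
  {"tx":0,"ty":0,"tz":-0.16,"rx":0,"ry":0,"rz":0,"grip":1},
  {"tx":0,"ty":0,"tz":0,"rx":0,"ry":0,"rz":0,"grip":1},
  {"tx":0,"ty":0,"tz":0,"rx":0,"ry":0,"rz":0,"grip":1},
])

```text
clock: 5.18
tcp_pos: [0.4624, 0.2847, 0.0623]
orientation: [2.047, 2.383, -0.0]
contact_force: [-0.7, -0.0, -0.8]
grip_width: 0.0002
```

drive_tool([
  {"tx":0.04,"ty":-0.25,"tz":0,"rx":0,"ry":0,"rz":0,"grip":1},
  {"tx":0.04,"ty":-0.25,"tz":0,"rx":0,"ry":0,"rz":0,"grip":1},
  {"tx":0.04,"ty":-0.25,"tz":0,"rx":0,"ry":0,"rz":0,"grip":1},
  {"tx":0.06,"ty":-0.4,"tz":0,"rx":0,"ry":0,"rz":0,"grip":1},
  {"tx":0.06,"ty":-0.4,"tz":0,"rx":0,"ry":0,"rz":0,"grip":1},
])

```text
clock: 5.8
tcp_pos: [0.4673, 0.253, 0.0623]
orientation: [2.047, 2.383, -0.0]
contact_force: [-0.2, 0.2, 0.8]
grip_width: 0.0002
```

drive_tool([
  {"tx":0.06,"ty":-0.4,"tz":0,"rx":0,"ry":0,"rz":0,"grip":1},
  {"tx":0.06,"ty":-0.4,"tz":0,"rx":0,"ry":0,"rz":0,"grip":1},
  {"tx":0.06,"ty":-0.4,"tz":0,"rx":0,"ry":0,"rz":0,"grip":1},
  {"tx":0.06,"ty":-0.4,"tz":0,"rx":0,"ry":0,"rz":0,"grip":1},
  {"tx":0.06,"ty":-0.4,"tz":0,"rx":0,"ry":0,"rz":0,"grip":1},
  {"tx":0.06,"ty":-0.4,"tz":0,"rx":0,"ry":0,"rz":0,"grip":1},
  {"tx":0.06,"ty":-0.4,"tz":0,"rx":0,"ry":0,"rz":0,"grip":1},
  {"tx":0.04,"ty":-0.3,"tz":0,"rx":0,"ry":0,"rz":0,"grip":1},
  {"tx":0.02,"ty":-0.15,"tz":0,"rx":0,"ry":0,"rz":0,"grip":1},
  {"tx":0,"ty":0,"tz":0,"rx":0,"ry":0,"rz":0,"grip":1},
])

```text
clock: 7.05
tcp_pos: [0.4768, 0.1886, 0.0623]
orientation: [-2.047, -2.383, -0.0]
contact_force: [0.0, 0.9, -0.2]
grip_width: 0.0
```

```bash

python3 - <<'E'
from look import *
o=status.get_obs(); print(o["clock"],o["tcp_pos"],jaw(o),o["contact_force"])
for n in("top","side"):
    f=eyes.grab_frame(n); cv2.imwrite(f"pics/{n}4.png",f["frame"])
    rect(n,"long_strip_mid",cloud(f))
E
```

```text
7.05 [0.47677246 0.18860658 0.06230033] (np.float64(8.689706193925282), array([-2.05841030e-05,  3.44277841e-05, -9.99999999e-01])) [ 0.01324661  0.87311903 -0.2349554 ]
top long_strip_mid 0.89 1943 topz 0.0647 zlo/hi [0.0618 0.0677] [476.2 161.9] [ 54.2 202.3] 14.5
side long_strip_mid 0.56 2508 topz 0.0665 zlo/hi [0.0637 0.0688] [472.7 212.7] [44.3 99.9] 8.8
```

View pics/side4.png

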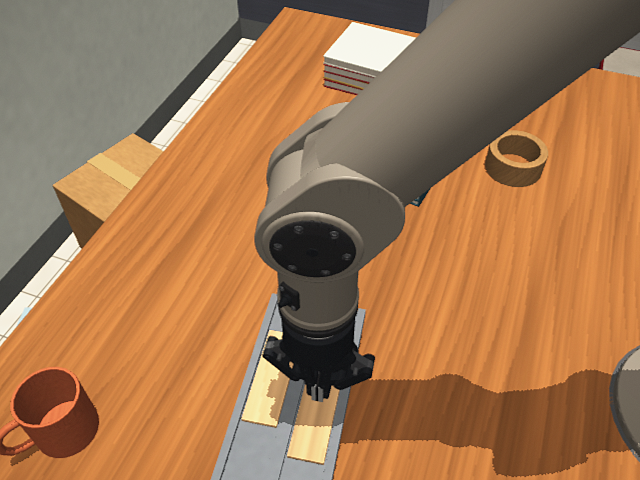

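View pics/top4.png

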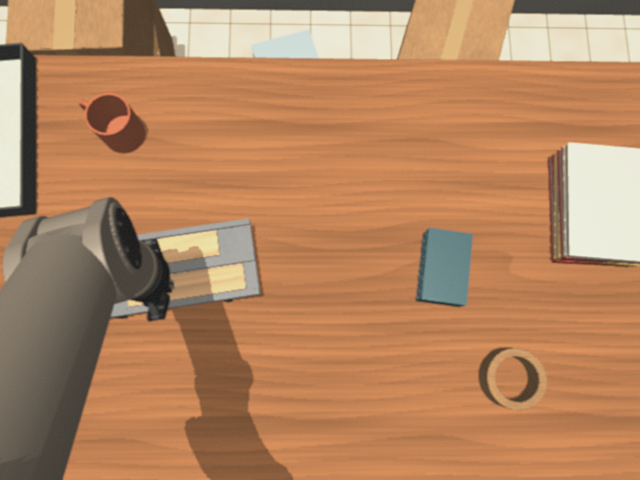

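The fingers passed over the strip and it did not move, so the tip is higher than assumed. I'll measure the fingertip in the wrist camera.

```bash

python3 - <<'E'
from look import *
o=status.get_obs()
f=eyes.grab_frame("wrist"); cv2.imwrite("pics/w5.png",f["frame"]); 
C=cloud(f,f["T_tool_cam"])
W=wristcloud(f,o)
print("tool frame column 310 and 335, rows")
for v in range(280,345,4): print(v,[C[v,u].round(4).tolist() for u in(308,320)], W[v,308].round(4), W[v,270].round(4))
print(f["T_tool_cam"].round(3))
E
```

```text
tool frame column 310 and 335, rows
280 [[0.0061, -0.0052, -0.0032], [0.006, -0.0002, -0.0031]] [0.4706 0.1943 0.0655] [0.455  0.1922 0.0664]
284 [[0.0039, -0.0053, -0.0021], [0.0043, -0.0002, -0.0031]] [0.4709 0.1921 0.0644] [0.4552 0.1904 0.0662]
288 [[0.0028, -0.0052, -0.0038], [0.0024, -0.0002, -0.003]] [0.4711 0.191  0.0661] [0.4553 0.1883 0.0655]
292 [[0.0104, -0.0045, -0.0274], [0.0102, -0.0002, -0.027]] [0.4707 0.1987 0.0897] [0.4556 0.1868 0.066 ]
296 [[0.0098, -0.0044, -0.0297], [0.0106, -0.0001, -0.0317]] [0.4709 0.1981 0.092 ] [0.4558 0.185  0.0661]
300 [[0.0107, -0.0042, -0.0354], [0.0102, -0.0001, -0.0343]] [0.4709 0.199  0.0976] [0.456  0.183  0.0657]
304 [[0.0108, -0.0041, -0.0389], [0.0103, -0.0001, -0.038]] [0.471  0.1991 0.1012] [0.4562 0.1813 0.0658]
308 [[0.0109, -0.004, -0.0424], [0.0099, -0.0001, -0.0403]] [0.4711 0.1992 0.1047] [0.4564 0.1791 0.065 ]
312 [[0.0103, -0.004, -0.0443], [0.0105, -0.0001, -0.0448]] [0.4712 0.1987 0.1066] [0.4563 0.1751 0.0605]
316 [[0.0106, -0.0039, -0.0479], [0.0104, -0.0001, -0.0475]] [0.4713 0.199  0.1102] [0.4565 0.1726 0.0593]

[... 171 characters left out ...]
715 0.1986 0.1149] [0.457  0.169  0.0598]
328 [[0.0107, -0.0036, -0.0561], [0.0102, -0.0001, -0.0552]] [0.4715 0.1991 0.1184] [0.4572 0.1675 0.0607]
332 [[0.0103, -0.0036, -0.0578], [0.0104, -0.0001, -0.058]] [0.4716 0.1987 0.1201] [0.4574 0.1648 0.0592]
336 [[0.0115, -0.0034, -0.0625], [0.0094, -0.0001, -0.0585]] [0.4716 0.1999 0.1248] [0.4577 0.1634 0.0603]
340 [[0.0109, -0.0034, -0.0637], [0.0086, -0.0001, -0.0594]] [0.4717 0.1993 0.126 ] [0.4615 0.1983 0.127 ]
344 [[0.0117, -0.0033, -0.0673], [0.0071, -0.0001, -0.0589]] [0.4717 0.2001 0.1296] [0.4618 0.1984 0.1292]
[[-0.001 -0.966 -0.26   0.065]
 [ 1.    -0.001 -0.     0.   ]
 [-0.    -0.26   0.966 -0.164]
 [ 0.     0.     0.     1.   ]]
```

View pics/w5.png

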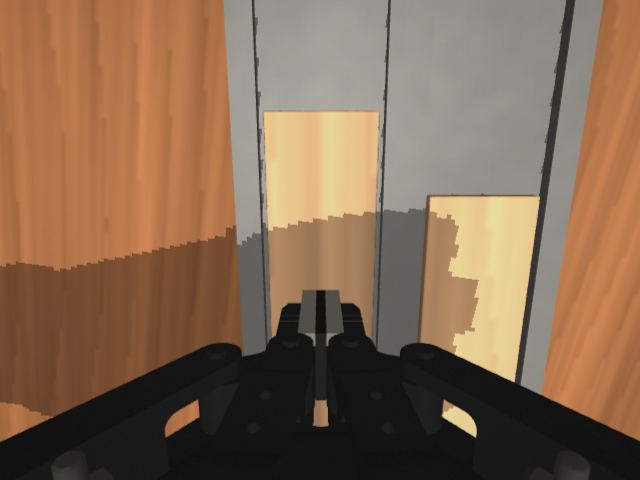

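```bash

python3 - <<'E'
from look import *
o=status.get_obs()
f=eyes.grab_frame("side"); W=cloud(f); print(o["tcp_pos"])
R=Ro.from_rotvec(o["orientation"]).as_matrix()
C=(W-o["tcp_pos"])@R
for u in(312,317,322):
  for v in range(370,412,2): print(u,v,f["frame"][v,u],W[v,u].round(4),C[v,u].round(4))
cv2.imwrite("pics/s5.png",cv2.resize(f["frame"][320:440,240:400],None,fx=5,fy=5,interpolation=0))
E
```

```text
[0.47671533 0.18901993 0.06231679]
312 370 [24 23 21] [0.4798 0.1971 0.1557] [ 0.0075  0.0043 -0.0934]
312 372 [19 17 17] [0.4789 0.1994 0.1557] [ 0.01    0.0038 -0.0934]
312 374 [17 15 13] [0.4785 0.2006 0.1534] [ 0.0112  0.0035 -0.0911]
312 376 [20 18 19] [0.4781 0.2017 0.1512] [ 0.0124  0.0033 -0.0888]
312 378 [19 20 18] [0.4776 0.203  0.1492] [ 0.0137  0.003  -0.0868]
312 380 [21 18 17] [0.4789 0.2    0.1385] [ 0.0105  0.0038 -0.0761]
312 382 [19 17 17] [0.4793 0.1993 0.1324] [ 0.0098  0.0041 -0.0701]
312 384 [19 17 16] [0.4788 0.2004 0.1299] [ 0.011   0.0038 -0.0676]
312 386 [56 55 56] [0.4791 0.2    0.1243] [ 0.0105  0.004  -0.062 ]
312 388 [ 98 102 103] [0.4796 0.1989 0.1172] [ 0.0093  0.0044 -0.0549]
312 390 [92 94 95] [0.4798 0.1986 0.1116] [ 0.009   0.0045 -0.0493]
312 392 [92 95 97] [0.4797 0.1989 0.1074] [ 0.0094  0.0045 -0.0451]
312 394 [89 93 93] [0.4795 0.1995 0.1036] [ 0.01    0.0044 -0.0413]
312 396 [91 95 96] [0.4799 0.1987 0.0968] [ 0.009   0.0047 -0.0345]
312 398 [ 91  97 102] [0.4801 0.1985 0.0913] [ 0.0089  0.0048 -0.029 ]
312 400 [ 90 125 160] [0.4837 0.19   0.
[... 2551 characters left out ...]
0511]
322 392 [88 93 93] [0.4688 0.1946 0.107 ] [ 0.0067 -0.007  -0.0447]
322 394 [87 91 92] [0.4681 0.1964 0.1059] [ 0.0086 -0.0074 -0.0435]
322 396 [89 93 94] [0.4681 0.1964 0.1009] [ 0.0087 -0.0074 -0.0386]
322 398 [85 87 85] [0.4683 0.1958 0.0945] [ 0.008  -0.0073 -0.0322]
322 400 [83 87 89] [0.4688 0.1945 0.0867] [ 0.0066 -0.007  -0.0244]
322 402 [ 85 122 158] [0.472  0.1861 0.0636] [-0.0022 -0.0051 -0.0013]
322 404 [ 85 127 168] [0.4701 0.1911 0.069 ] [ 0.0031 -0.0062 -0.0067]
322 406 [ 86 129 169] [0.4698 0.192  0.0656] [ 0.004  -0.0064 -0.0033]
322 408 [ 87 130 171] [0.4683 0.1957 0.0684] [ 0.0079 -0.0073 -0.0061]
322 410 [ 88 131 173] [0.4677 0.1974 0.0666] [ 0.0096 -0.0076 -0.0043]
```

View pics/s5.png

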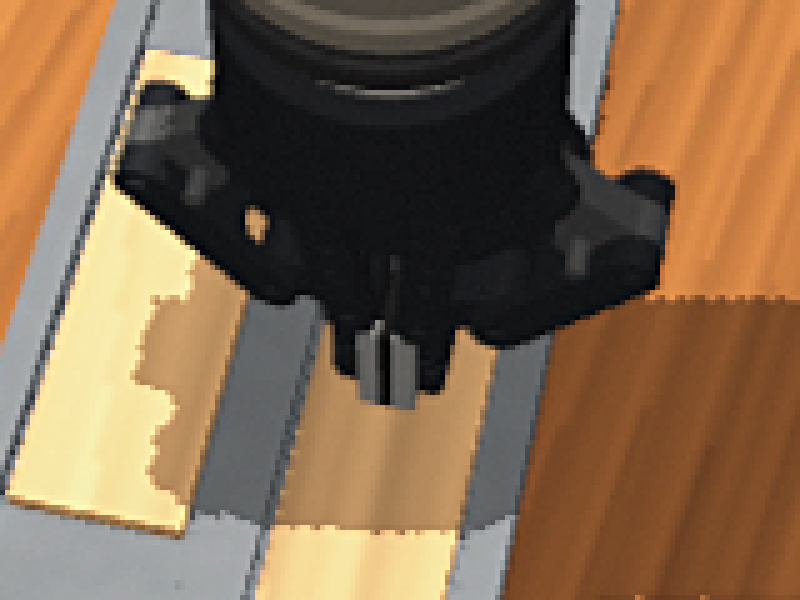

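Both cameras put the real closed fingertip about 24–25 mm short of the reported TCP, at z ≈ 0.087 with the TCP at 0.062. It passed above the strip and nothing was touched. I'll go back and lower with that correction.

drive_tool([
  {"tx":-0.15,"ty":0.97,"tz":0,"rx":0,"ry":0,"rz":0,"grip":1},
  {"tx":-0.15,"ty":0.97,"tz":0,"rx":0,"ry":0,"rz":0,"grip":1},
  {"tx":-0.15,"ty":0.97,"tz":0,"rx":0,"ry":0,"rz":0,"grip":1},
  {"tx":-0.15,"ty":0.97,"tz":0,"rx":0,"ry":0,"rz":0,"grip":1},
  {"tx":-0.15,"ty":0.97,"tz":0,"rx":0,"ry":0,"rz":0,"grip":1},
  {"tx":0,"ty":0,"tz":0,"rx":0,"ry":0,"rz":0,"grip":1},
  {"tx":0,"ty":0,"tz":-0.4,"rx":0,"ry":0,"rz":0,"grip":1},
  {"tx":0,"ty":0,"tz":-0.4,"rx":0,"ry":0,"rz":0,"grip":1},
  {"tx":0,"ty":0,"tz":-0.15,"rx":0,"ry":0,"rz":0,"grip":1},
  {"tx":0,"ty":0,"tz":0,"rx":0,"ry":0,"rz":0,"grip":1},
])

```text
clock: 8.6
tcp_pos: [0.4617, 0.2851, 0.0429]
orientation: [-2.047, -2.383, 0.001]
contact_force: [-0.6, 0.7, -0.3]
grip_width: -0.0001
```

```bash

python3 - <<'E'
from look import *
o=status.get_obs(); print(o["clock"],o["tcp_pos"],jaw(o),o["contact_force"])
f=eyes.grab_frame("wrist"); cv2.imwrite("pics/w6.png",cv2.resize(f["frame"][160:360,220:420],None,fx=3,fy=3,interpolation=0))
W=wristcloud(f,o)
for v in range(276,300,2): print(v,W[v,308].round(4),W[v,335].round(4))
f=eyes.grab_frame("side"); W=cloud(f); cv2.imwrite("pics/s6.png",f["frame"])
p=W.reshape(-1,3); R=Ro.from_rotvec(o["orientation"]).as_matrix(); C=(p-o["tcp_pos"])@R
k=(abs(C[:,0]-.011)<.004)&(abs(C[:,1])<.012)&(C[:,2]<-.01)&(C[:,2]>-.06); print(k.sum(),np.sort(p[k,2])[:15].round(4))
E
```

```text
8.6 [0.46169742 0.2850969  0.0429118 ] (np.float64(8.653140974827785), array([-5.66436585e-04, -6.04783867e-04, -9.99999657e-01])) [-0.64868084  0.67353194 -0.2651893 ]
276 [0.4551 0.297  0.06  ] [0.4654 0.2983 0.0591]
278 [0.4552 0.2961 0.0595] [0.4655 0.2975 0.059 ]
280 [0.4553 0.2957 0.0607] [0.4656 0.2968 0.0595]
282 [0.4554 0.2946 0.0599] [0.4657 0.2961 0.0598]
284 [0.4556 0.2937 0.0596] [0.4658 0.2954 0.0601]
286 [0.4557 0.2931 0.0601] [0.4659 0.2949 0.0608]
288 [0.4558 0.2919 0.0592] [0.4661 0.2938 0.06  ]
290 [0.4559 0.2911 0.0592] [0.4662 0.2929 0.0598]
292 [0.4557 0.2947 0.0703] [0.4653 0.2961 0.0702]
294 [0.4558 0.295  0.0728] [0.4652 0.2963 0.0725]
296 [0.4559 0.2946 0.0738] [0.4652 0.2962 0.0743]
298 [0.4559 0.2946 0.0756] [0.4652 0.296  0.0756]
38 [0.0912 0.0922 0.0931 0.0938 0.0946 0.0947 0.0955 0.0957 0.0959 0.096
 0.096  0.0968 0.0972 0.0976 0.0977]
```

View pics/w6.png

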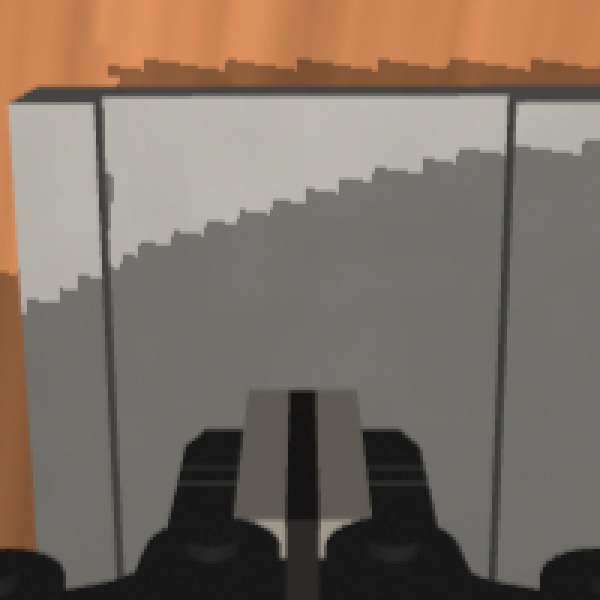

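drive_tool([
  {"tx":0,"ty":0,"tz":-0.2,"rx":0,"ry":0,"rz":0,"grip":1},
  {"tx":0,"ty":0,"tz":-0.1,"rx":0,"ry":0,"rz":0,"grip":1},
  {"tx":0,"ty":0,"tz":0,"rx":0,"ry":0,"rz":0,"grip":1},
])

```text
clock: 9.07
tcp_pos: [0.4619, 0.2858, 0.0383]
orientation: [-2.046, -2.383, -0.001]
contact_force: [-3.3, -2.0, 11.2]
grip_width: -0.0
```

drive_tool([
  {"tx":0.04,"ty":-0.25,"tz":0,"rx":0,"ry":0,"rz":0,"grip":1},
  {"tx":0.04,"ty":-0.25,"tz":0,"rx":0,"ry":0,"rz":0,"grip":1},
  {"tx":0.04,"ty":-0.25,"tz":0,"rx":0,"ry":0,"rz":0,"grip":1},
  {"tx":0.06,"ty":-0.4,"tz":0,"rx":0,"ry":0,"rz":0,"grip":1},
  {"tx":0.06,"ty":-0.4,"tz":0,"rx":0,"ry":0,"rz":0,"grip":1},
  {"tx":0,"ty":0,"tz":0,"rx":0,"ry":0,"rz":0,"grip":1},
])

```text
clock: 9.82
tcp_pos: [0.4678, 0.2558, 0.0383]
orientation: [2.047, 2.383, 0.005]
contact_force: [0.3, 1.4, 6.9]
grip_width: 0.0
```

```bash

python3 - <<'E'
from look import *
o=status.get_obs(); print(o["clock"],o["tcp_pos"],jaw(o),o["contact_force"])
f=eyes.grab_frame("wrist"); cv2.imwrite("pics/w7.png",cv2.resize(f["frame"][160:360,220:420],None,fx=3,fy=3,interpolation=0))
f=eyes.grab_frame("top"); cv2.imwrite("pics/t7.png",cv2.resize(f["frame"][180:340,60:300],None,fx=3,fy=3,interpolation=0))
rect("top","long_strip_mid",cloud(f))
E
```

```text
9.825 [0.46776163 0.25577039 0.038321  ] (np.float64(8.69437733528321), array([ 0.00231809,  0.00234776, -0.99999456])) [0.32829115 1.44613023 6.90477807]
top long_strip_mid 0.66 3063 topz 0.0648 zlo/hi [0.0614 0.0674] [483.3 145.9] [ 45.4 200.9] 8.5
```

View pics/w7.png

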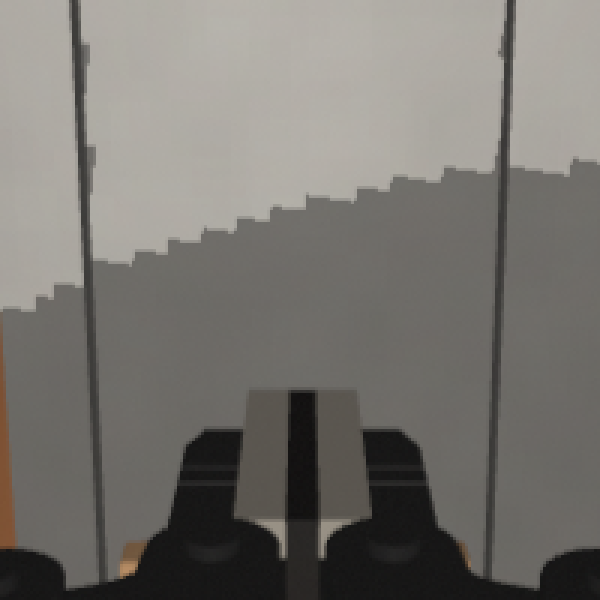

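View pics/t7.png

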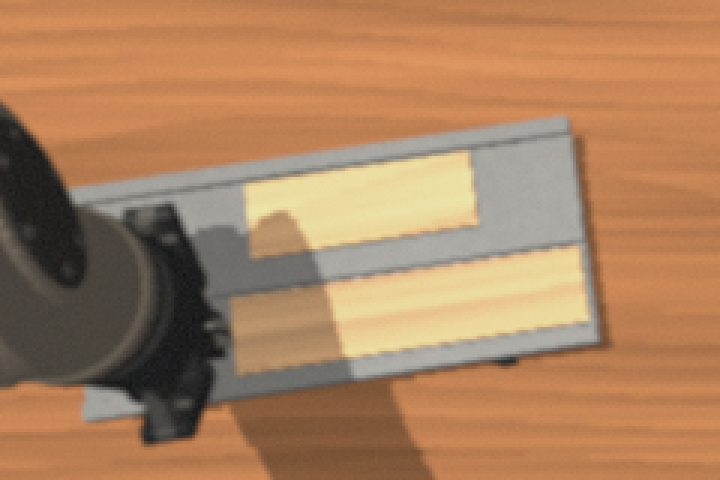

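Strip pushed about 18 mm so far. The tip was resting lightly on the slot floor at 7–11 N, which fixes its offset at about 21.7 mm. I'll raise it slightly and push on about 68 mm.

drive_tool([
  {"tx":0,"ty":0,"tz":0.15,"rx":0,"ry":0,"rz":0,"grip":1},
  {"tx":0.06,"ty":-0.4,"tz":0,"rx":0,"ry":0,"rz":0,"grip":1},
  {"tx":0.06,"ty":-0.4,"tz":0,"rx":0,"ry":0,"rz":0,"grip":1},
  {"tx":0.06,"ty":-0.4,"tz":0,"rx":0,"ry":0,"rz":0,"grip":1},
  {"tx":0.06,"ty":-0.4,"tz":0,"rx":0,"ry":0,"rz":0,"grip":1},
  {"tx":0.06,"ty":-0.4,"tz":0,"rx":0,"ry":0,"rz":0,"grip":1},
  {"tx":0.06,"ty":-0.4,"tz":0,"rx":0,"ry":0,"rz":0,"grip":1},
  {"tx":0.06,"ty":-0.4,"tz":0,"rx":0,"ry":0,"rz":0,"grip":1},
  {"tx":0.05,"ty":-0.35,"tz":0,"rx":0,"ry":0,"rz":0,"grip":1},
  {"tx":0.03,"ty":-0.2,"tz":0,"rx":0,"ry":0,"rz":0,"grip":1},
])

```text
clock: 11.22
tcp_pos: [0.4766, 0.1872, 0.0403]
orientation: [2.047, 2.383, -0.0]
contact_force: [-0.4, 0.5, 0.6]
grip_width: 0.0002
```

drive_tool([
  {"tx":0,"ty":0,"tz":0,"rx":0,"ry":0,"rz":0,"grip":1},
])

```text
clock: 11.35
tcp_pos: [0.4766, 0.1874, 0.0403]
orientation: [2.047, 2.383, -0.0]
contact_force: [-0.0, 0.1, -0.2]
grip_width: -0.0
```

```bash

python3 - <<'E'
from look import *
o=status.get_obs(); print(o["clock"],o["tcp_pos"],jaw(o),o["contact_force"])
f=eyes.grab_frame("top"); cv2.imwrite("pics/t8.png",cv2.resize(f["frame"][180:340,60:300],None,fx=3,fy=3,interpolation=0))
rect("top","long_strip_mid",cloud(f));rect("top","short_strip_mid",cloud(f))
E
```

```text
11.35 [0.47664057 0.18740175 0.04033394] (np.float64(8.672720614652393), array([ 3.28279762e-05, -3.26126865e-05, -9.99999999e-01])) [-0.0261159   0.06069239 -0.24068179]
top long_strip_mid 0.69 3136 topz 0.0648 zlo/hi [0.0588 0.0675] [493.5  77.7] [ 47.3 201.3] 8.9
top short_strip_mid 0.81 1356 topz 0.0647 zlo/hi [0.0618 0.0675] [545.7 170.4] [ 44.9 119.3] 8.5
```

View pics/t8.png

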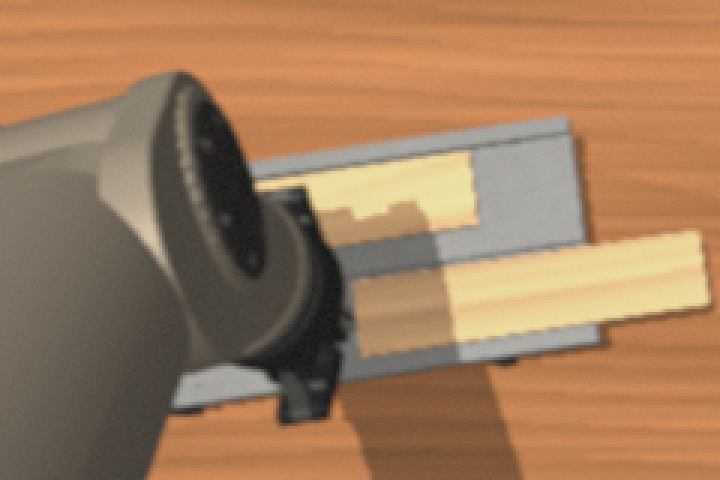

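The strip now overhangs about 65 mm and lies flat, and the short strip is unmoved. I'll raise, open and go over the overhanging end.

drive_tool([
  {"tx":-0.02,"ty":0.15,"tz":0,"rx":0,"ry":0,"rz":0,"grip":1},
  {"tx":0,"ty":0,"tz":1,"rx":0,"ry":0,"rz":0,"grip":1},
  {"tx":0,"ty":0,"tz":1,"rx":0,"ry":0,"rz":0,"grip":1},
  {"tx":0,"ty":0,"tz":1,"rx":0,"ry":0,"rz":0,"grip":1},
  {"tx":0.15,"ty":-0.96,"tz":0,"rx":0,"ry":0,"rz":0,"grip":-1},
  {"tx":0.15,"ty":-0.96,"tz":0,"rx":0,"ry":0,"rz":0,"grip":-1},
  {"tx":0.15,"ty":-0.96,"tz":0,"rx":0,"ry":0,"rz":0,"grip":-1},
  {"tx":0.15,"ty":-0.96,"tz":0,"rx":0,"ry":0,"rz":0,"grip":-1},
  {"tx":0.15,"ty":-0.96,"tz":0,"rx":0,"ry":0,"rz":0,"grip":-1},
  {"tx":0.15,"ty":-0.96,"tz":0,"rx":0,"ry":0,"rz":0,"grip":-1},
])

```text
clock: 12.75
tcp_pos: [0.4935, 0.0735, 0.0994]
orientation: [-2.047, -2.382, 0.002]
contact_force: [0.2, -0.3, -0.9]
grip_width: 0.0852
```

drive_tool([
  {"tx":0.15,"ty":-0.96,"tz":0,"rx":0,"ry":0,"rz":0,"grip":-1},
  {"tx":0.15,"ty":-0.96,"tz":0,"rx":0,"ry":0,"rz":0,"grip":-1},
  {"tx":0.15,"ty":-0.96,"tz":0,"rx":0,"ry":0,"rz":0,"grip":-1},
  {"tx":0.12,"ty":-0.9,"tz":0,"rx":0,"ry":0,"rz":0,"grip":-1},
  {"tx":0,"ty":0,"tz":0,"rx":0,"ry":0,"rz":0,"grip":-1},
  {"tx":0,"ty":0,"tz":0,"rx":0,"ry":0,"rz":0,"grip":-1},
])

```text
clock: 13.5
tcp_pos: [0.505, 0.0001, 0.0998]
orientation: [-2.046, -2.383, 0.001]
contact_force: [-0.4, 0.2, -0.3]
grip_width: 0.0853
```

```bash

python3 - <<'E'
from look import *
o=status.get_obs(); print(o["clock"],o["tcp_pos"],jaw(o),o["grip_width"],o["contact_force"])
f=eyes.grab_frame("wrist"); cv2.imwrite("pics/w9.png",f["frame"]); W=wristcloud(f,o)
rect("wrist","long_strip_mid",W)
C=cloud(f,f["T_tool_cam"]); k=(C[...,2]<-.01)&(C[...,2]>-.1)&(abs(C[...,0])<.02)&(C[...,1]<0)
print("tip z",np.sort(C[k][:,2])[::-1][:200:20].round(4))
f=eyes.grab_frame("side"); cv2.imwrite("pics/s9.png",f["frame"])
rect("side","long_strip_mid",cloud(f)); f=eyes.grab_frame("top"); rect("top","long_strip_mid",cloud(f)); cv2.imwrite("pics/t9.png",f["frame"])
E
```

```text
13.5 [5.05036161e-01 1.29296521e-04 9.97987070e-02] (np.float64(8.698273753019512), array([-9.30888743e-04,  1.39399696e-04, -9.99999557e-01])) 0.0853351700891185 [-0.36192359  0.16659467 -0.30405032]
wrist long_strip_mid 0.69 28266 topz 0.0656 zlo/hi [0.0643 0.0668] [497.7  48.9] [ 44.2 145.1] 8.7
tip z [-0.0342 -0.0352 -0.0357 -0.036  -0.0364 -0.0368 -0.0372 -0.0376 -0.0379
 -0.0382]
side long_strip_mid 0.78 4024 topz 0.0667 zlo/hi [0.0643 0.0691] [493.   75.5] [ 44.2 202.8] 8.8
top long_strip_mid 0.42 6705 topz 0.0635 zlo/hi [0.0561 0.0669] [502.7 234.5] [134.8 203.4] 8.9
```

View pics/w9.png

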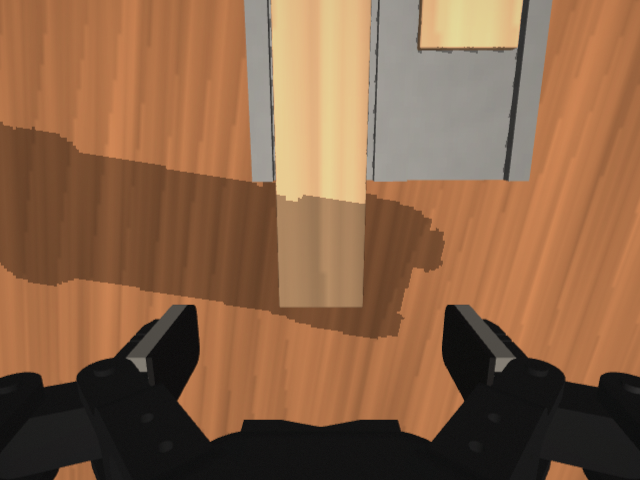

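View pics/s9.png

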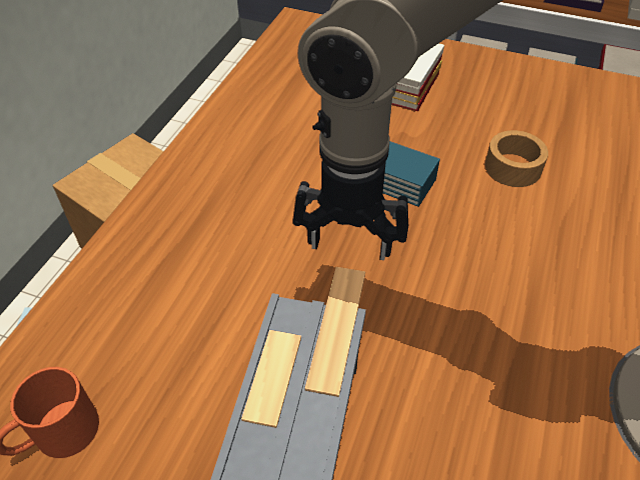

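Lateral alignment looks good and the grasp is 22 mm from the strip's end. Now lower, then close.

drive_tool([
  {"tx":0,"ty":0,"tz":-1,"rx":0,"ry":0,"rz":0,"grip":-1},
  {"tx":0,"ty":0,"tz":-1,"rx":0,"ry":0,"rz":0,"grip":-1},
  {"tx":0,"ty":0,"tz":-1,"rx":0,"ry":0,"rz":0,"grip":-1},
  {"tx":0,"ty":0,"tz":-0.85,"rx":0,"ry":0,"rz":0,"grip":-1},
  {"tx":0,"ty":0,"tz":0,"rx":0,"ry":0,"rz":0,"grip":-1},
  {"tx":0,"ty":0,"tz":0,"rx":0,"ry":0,"rz":0,"grip":-1},
])

```text
clock: 14.55
tcp_pos: [0.506, -0.0001, 0.0237]
orientation: [2.046, 2.383, 0.001]
contact_force: [0.1, -0.5, 0.5]
grip_width: 0.0855
```

```bash

python3 - <<'E'
from look import *
o=status.get_obs(); print(o["clock"],o["tcp_pos"],o["grip_width"],o["contact_force"])
f=eyes.grab_frame("wrist"); cv2.imwrite("pics/w10.png",f["frame"])
E
```

```text
14.55 [ 5.05972770e-01 -1.40832899e-04  2.37284220e-02] 0.08546534823000522 [ 0.08607297 -0.54140653  0.45176479]
```

View pics/w10.png

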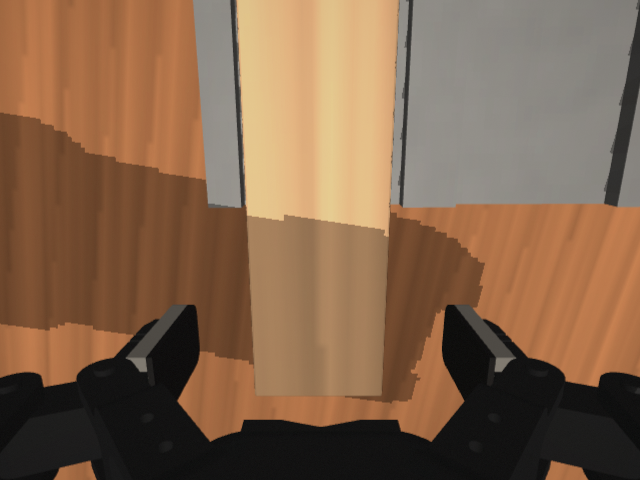

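Centred (strip edges at columns ~250 and ~387, end at row 395). Closing.

drive_tool([
  {"tx":0,"ty":0,"tz":0,"rx":0,"ry":0,"rz":0,"grip":1},
  {"tx":0,"ty":0,"tz":0,"rx":0,"ry":0,"rz":0,"grip":1},
  {"tx":0,"ty":0,"tz":0,"rx":0,"ry":0,"rz":0,"grip":1},
  {"tx":0,"ty":0,"tz":0,"rx":0,"ry":0,"rz":0,"grip":1},
  {"tx":0,"ty":0,"tz":0,"rx":0,"ry":0,"rz":0,"grip":1},
  {"tx":0,"ty":0,"tz":0,"rx":0,"ry":0,"rz":0,"grip":1},
], grip_force=50)

```text
clock: 15.35
tcp_pos: [0.5058, -0.0001, 0.0234]
orientation: [2.046, 2.383, 0.001]
contact_force: [-0.3, -1.2, 1.9]
grip_width: 0.0424
```

```bash

python3 - <<'E'
from look import *
o=status.get_obs(); print(o["clock"],o["tcp_pos"],o["grip_width"],o["contact_force"],o["moment"])
f=eyes.grab_frame("wrist"); cv2.imwrite("pics/w11.png",f["frame"])
C=cloud(f,f["T_tool_cam"]); m=spotter.masks_of("wrist","long_strip_mid"); print(np.nanmedian(C[m[0]["mask"]],0) if m else None)
k=(C[...,2]<-.01)&(C[...,2]>-.1)&(abs(C[...,0])<.02)&(C[...,1]<-.023)
print("tip z",np.sort(C[k][:,2])[::-1][:200:20].round(4))
E
```

```text
15.35 [ 5.05767075e-01 -5.31712397e-05  2.34197994e-02] 0.0424406496285687 [-0.28765966 -1.18465891  1.90877697] [ 0.17411728  0.02962942 -0.02317863]
[ 0.05091636 -0.00016778 -0.04214854]
tip z [-0.0279 -0.0296 -0.0308 -0.0317 -0.0325 -0.0331 -0.0337 -0.0345 -0.035
 -0.0356]
```

View pics/w11.png

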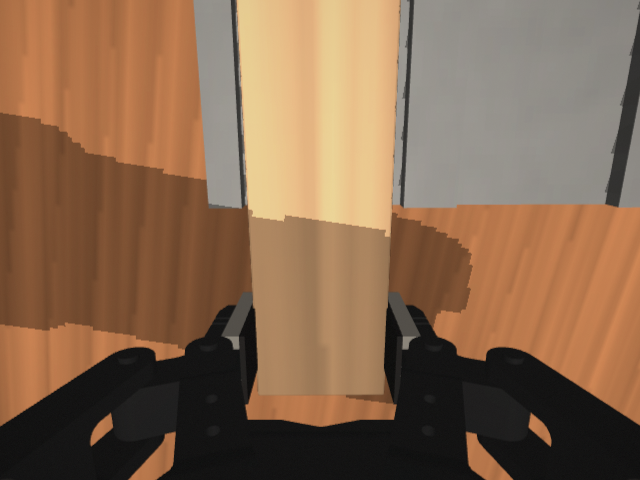

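drive_tool([
  {"tx":0,"ty":0,"tz":0.2,"rx":0,"ry":0,"rz":0,"grip":1},
  {"tx":0,"ty":0,"tz":0.4,"rx":0,"ry":0,"rz":0,"grip":1},
  {"tx":0,"ty":0,"tz":0.6,"rx":0,"ry":0,"rz":0,"grip":1},
  {"tx":0,"ty":0,"tz":0.6,"rx":0,"ry":0,"rz":0,"grip":1},
  {"tx":0,"ty":0,"tz":0.6,"rx":0,"ry":0,"rz":0,"grip":1},
  {"tx":0,"ty":0,"tz":0.6,"rx":0,"ry":0,"rz":0,"grip":1},
  {"tx":0,"ty":0,"tz":0.5,"rx":0,"ry":0,"rz":0,"grip":1},
  {"tx":0,"ty":0,"tz":0,"rx":0,"ry":0,"rz":0,"grip":1},
])

```text
clock: 16.45
tcp_pos: [0.5062, 0.0, 0.0942]
orientation: [2.046, 2.383, 0.002]
contact_force: [-0.0, -0.1, -0.1]
grip_width: 0.0428
```

```bash

cat >> look.py <<'E'
def heldplane(o,f):
    W=wristcloud(f,o); C=cloud(f,f["T_tool_cam"])
    m=spotter.masks_of("wrist","long_strip_mid")[0]["mask"]; m=cv2.erode(m.astype(np.uint8),np.ones((5,5)))>0
    for nm,P in(("W",W),("C",C)):
        p=P[m]; p=p[~np.isnan(p[:,0])]; med=np.median(p[:,2]); p=p[abs(p[:,2]-med)<.02]
        A=np.c_[p[:,:2],np.ones(len(p))]; s=np.linalg.lstsq(A,p[:,2],rcond=None)[0]
        rr=cv2.minAreaRect(p[:,:2].astype(np.float32)*1000)
        print(nm,len(p),"slopes deg",np.degrees(np.arctan(s[:2])).round(2),"z range",np.percentile(p[:,2],[2,50,98]).round(4),np.round(rr[0],1),np.round(rr[1],1),round(rr[2],1),"z at grasp(tool x=0)",s[2].round(4))
E
python3 - <<'E'
from look import *
o=status.get_obs(); print(o["clock"],o["tcp_pos"],o["grip_width"],o["contact_force"],o["moment"])
f=eyes.grab_frame("wrist"); cv2.imwrite("pics/w12.png",f["frame"])
heldplane(o,f)
f=eyes.grab_frame("side"); cv2.imwrite("pics/s12.png",f["frame"])
E
```

```text
16.45 [5.06154414e-01 3.20135792e-05 9.41550418e-02] 0.042821091765563354 [-0.01808395 -0.0868123  -0.13083656] [-0.01010658 -0.02064773  0.03197402]
W 55005 slopes deg [ 0.11 -0.21] z range [0.1342 0.1356 0.1368] [499.8  38.5] [ 43.4 122.8] 8.8 z at grasp(tool x=0) 0.1348
C 55005 slopes deg [0.23 0.02] z range [-0.0427 -0.0414 -0.0401] [39.  -0.4] [ 43.4 122.8] 89.9 z at grasp(tool x=0) -0.0416
```

View pics/s12.png

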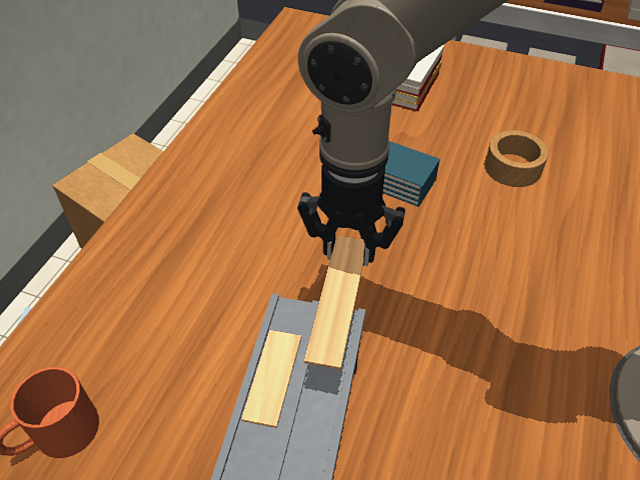

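Strip lifted and level (slope about 0.2°). I'll carry it to the pile, turning −17°.

drive_tool([
  {"tx":0,"ty":-0.4,"tz":0,"rx":0,"ry":0,"rz":-0.12,"grip":1},
  {"tx":0,"ty":-0.7,"tz":0,"rx":0,"ry":0,"rz":-0.12,"grip":1},
  {"tx":0,"ty":-0.9,"tz":0,"rx":0,"ry":0,"rz":-0.12,"grip":1},
  {"tx":0,"ty":-0.9,"tz":0,"rx":0,"ry":0,"rz":-0.12,"grip":1},
  {"tx":0,"ty":-0.9,"tz":0,"rx":0,"ry":0,"rz":-0.12,"grip":1},
  {"tx":0,"ty":-0.9,"tz":0,"rx":0,"ry":0,"rz":-0.12,"grip":1},
  {"tx":0,"ty":-0.9,"tz":0,"rx":0,"ry":0,"rz":-0.12,"grip":1},
  {"tx":0,"ty":-0.9,"tz":0,"rx":0,"ry":0,"rz":-0.12,"grip":1},
  {"tx":0,"ty":-0.9,"tz":0,"rx":0,"ry":0,"rz":-0.12,"grip":1},
  {"tx":0,"ty":-0.9,"tz":0,"rx":0,"ry":0,"rz":-0.12,"grip":1},
])

```text
clock: 17.85
tcp_pos: [0.5056, -0.1673, 0.0933]
orientation: [2.24, 2.203, 0.0]
contact_force: [0.2, 0.3, -0.2]
grip_width: 0.0424
```

drive_tool([
  {"tx":0,"ty":-0.9,"tz":0,"rx":0,"ry":0,"rz":-0.12,"grip":1},
  {"tx":0,"ty":-0.9,"tz":0,"rx":0,"ry":0,"rz":-0.12,"grip":1},
  {"tx":0,"ty":-0.9,"tz":0,"rx":0,"ry":0,"rz":-0.12,"grip":1},
  {"tx":0,"ty":-0.9,"tz":0,"rx":0,"ry":0,"rz":-0.12,"grip":1},
  {"tx":0,"ty":-0.9,"tz":0,"rx":0,"ry":0,"rz":-0.12,"grip":1},
  {"tx":0,"ty":-0.9,"tz":0,"rx":0,"ry":0,"rz":-0.12,"grip":1},
  {"tx":-0.05,"ty":-0.9,"tz":0,"rx":0,"ry":0,"rz":-0.12,"grip":1},
  {"tx":-0.05,"ty":-0.9,"tz":0,"rx":0,"ry":0,"rz":-0.12,"grip":1},
  {"tx":0,"ty":-0.9,"tz":0,"rx":0,"ry":0,"rz":0,"grip":1},
  {"tx":0,"ty":-0.9,"tz":0,"rx":0,"ry":0,"rz":0,"grip":1},
])

```text
clock: 19.1
tcp_pos: [0.5036, -0.3473, 0.0933]
orientation: [-2.381, -2.049, -0.0]
contact_force: [0.0, -0.1, -0.6]
grip_width: 0.0429
```

drive_tool([
  {"tx":0,"ty":-0.9,"tz":0,"rx":0,"ry":0,"rz":0,"grip":1},
  {"tx":0,"ty":-0.3,"tz":0,"rx":0,"ry":0,"rz":0,"grip":1},
  {"tx":0,"ty":0,"tz":0,"rx":0,"ry":0,"rz":0,"grip":1},
  {"tx":0,"ty":0,"tz":0,"rx":0,"ry":0,"rz":0,"grip":1},
])

```text
clock: 19.6
tcp_pos: [0.5038, -0.3692, 0.0931]
orientation: [-2.38, -2.05, -0.001]
contact_force: [-0.0, 0.5, -1.2]
grip_width: 0.0428
```

```bash

python3 - <<'E'
from look import *
o=status.get_obs(); print(o["clock"],o["tcp_pos"],jaw(o),o["grip_width"],o["contact_force"])
f=eyes.grab_frame("wrist"); cv2.imwrite("pics/w13.png",f["frame"])
heldplane(o,f); rect("wrist","small_pile",wristcloud(f,o))
f=eyes.grab_frame("top"); cv2.imwrite("pics/t13.png",f["frame"]); rect("top","long_strip_mid",cloud(f));rect("top","small_pile",cloud(f))
E
```

```text
19.6 [ 0.50376416 -0.36919838  0.09314919] (np.float64(-8.529052212213207), array([-1.22555538e-04,  7.68332368e-04, -9.99999697e-01])) 0.0428371625030788 [-0.02224299  0.4998304  -1.19573301]
W 54955 slopes deg [-0.05 -0.17] z range [0.1332 0.1345 0.1358] [ 509.6 -330.7] [122.8  43.4] 81.9 z at grasp(tool x=0) 0.134
C 54955 slopes deg [0.21 0.01] z range [-0.0426 -0.0413 -0.04  ] [39.  0.] [ 43.4 122.8] 89.6 z at grasp(tool x=0) -0.0415
wrist small_pile 0.79 20164 topz 0.0495 zlo/hi [0.0482 0.0508] [ 516.1 -294. ] [ 80.1 130.8] 81.7
top long_strip_mid 0.57 2916 topz 0.1335 zlo/hi [0.1308 0.1361] [ 515.1 -285.5] [187.   44.6] 81.6
top small_pile 0.78 2498 topz 0.0486 zlo/hi [0.0003 0.052 ] [ 516.8 -282.2] [103.5 130.7] 81.8
```

View pics/w13.png

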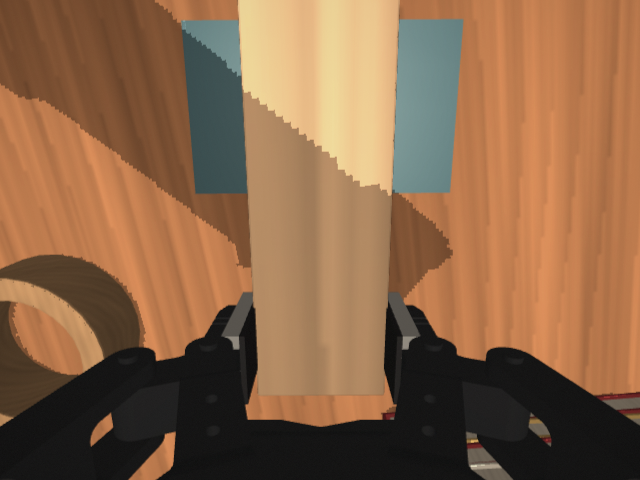

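View pics/t13.png

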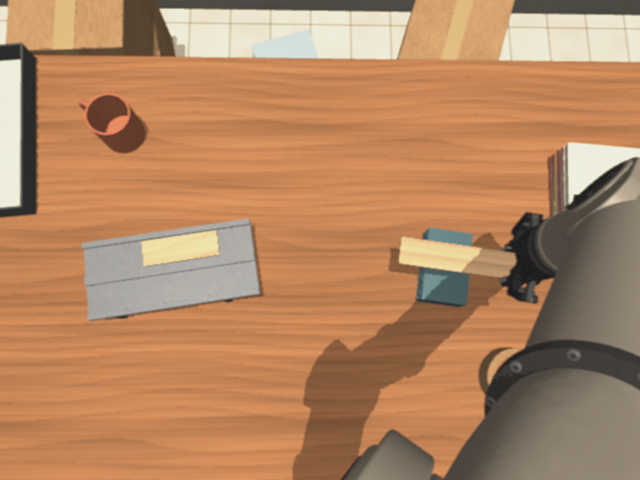

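drive_tool([
  {"tx":0.03,"ty":-0.1,"tz":-0.6,"rx":0,"ry":0,"rz":0,"grip":1},
  {"tx":0,"ty":0,"tz":-0.8,"rx":0,"ry":0,"rz":0,"grip":1},
  {"tx":0,"ty":0,"tz":-0.8,"rx":0,"ry":0,"rz":0,"grip":1},
  {"tx":0,"ty":0,"tz":-0.7,"rx":0,"ry":0,"rz":0,"grip":1},
  {"tx":0,"ty":0,"tz":-0.5,"rx":0,"ry":0,"rz":0,"grip":1},
  {"tx":0,"ty":0,"tz":-0.3,"rx":0,"ry":0,"rz":0,"grip":1},
  {"tx":0,"ty":0,"tz":0,"rx":0,"ry":0,"rz":0,"grip":1},
  {"tx":0,"ty":0,"tz":0,"rx":0,"ry":0,"rz":0,"grip":1},
])

```text
clock: 20.9
tcp_pos: [0.5045, -0.3724, 0.0198]
orientation: [2.381, 2.048, 0.0]
contact_force: [-0.4, 0.9, -0.6]
grip_width: 0.0429
```

```bash

python3 - <<'E'
from look import *
o=status.get_obs(); print(o["clock"],o["tcp_pos"],jaw(o)[0],o["grip_width"],o["contact_force"],o["moment"])
f=eyes.grab_frame("wrist"); heldplane(o,f); rect("wrist","small_pile",wristcloud(f,o))
E
```

```text
20.9 [ 0.50448775 -0.37238762  0.01978347] -8.585834741990007 0.04288488961524044 [-0.37346146  0.89980742 -0.61144196] [ 0.02211454 -0.04491394  0.02830662]
W 54785 slopes deg [ 0.03 -0.25] z range [0.0598 0.0611 0.0624] [ 510.3 -333.6] [122.6  43. ] 81.9 z at grasp(tool x=0) 0.0595
C 54785 slopes deg [ 0.22 -0.01] z range [-0.0426 -0.0413 -0.04  ] [39.2  0. ] [ 43.  122.6] 89.6 z at grasp(tool x=0) -0.0415
wrist small_pile 0.87 56274 topz 0.0495 zlo/hi [0.0483 0.0508] [ 514.7 -301.8] [ 64.6 131.6] 81.5
```

drive_tool([
  {"tx":0,"ty":0.05,"tz":-0.15,"rx":0,"ry":0,"rz":0,"grip":1},
  {"tx":0,"ty":0,"tz":-0.07,"rx":0,"ry":0,"rz":0,"grip":1},
  {"tx":0,"ty":0,"tz":0,"rx":0,"ry":0,"rz":0,"grip":1},
  {"tx":0,"ty":0,"tz":0,"rx":0,"ry":0,"rz":0,"grip":1},
])

```text
clock: 21.55
tcp_pos: [0.5041, -0.3711, 0.0149]
orientation: [-2.381, -2.049, 0.0]
contact_force: [-0.1, 0.2, -0.8]
grip_width: 0.0428
```

drive_tool([
  {"tx":0,"ty":0,"tz":-0.05,"rx":0,"ry":0,"rz":0,"grip":1},
  {"tx":0,"ty":0,"tz":0,"rx":0,"ry":0,"rz":0,"grip":1},
])

```text
clock: 21.8
tcp_pos: [0.5043, -0.3712, 0.014]
orientation: [2.381, 2.049, 0.0]
contact_force: [-0.2, 0.1, -0.1]
grip_width: 0.0428
```

drive_tool([
  {"tx":0,"ty":0,"tz":-0.04,"rx":0,"ry":0,"rz":0,"grip":1},
  {"tx":0,"ty":0,"tz":0,"rx":0,"ry":0,"rz":0,"grip":1},
])

```text
clock: 22.05
tcp_pos: [0.5043, -0.3712, 0.0134]
orientation: [2.381, 2.049, 0.0]
contact_force: [-0.6, -0.3, 3.5]
grip_width: 0.0429
```

```bash

python3 - <<'E'
from look import *
o=status.get_obs(); print(o["clock"],o["tcp_pos"],jaw(o)[0],o["grip_width"],o["contact_force"],o["moment"])
f=eyes.grab_frame("wrist"); cv2.imwrite("pics/w14.png",f["frame"]); heldplane(o,f); rect("wrist","small_pile",wristcloud(f,o))
E
```

```text
22.05 [ 0.50426093 -0.37122755  0.0134061 ] -8.584659499309794 0.042941433237738184 [-0.58798965 -0.29229744  3.54547682] [0.20158033 0.14339578 0.02588558]
W 55270 slopes deg [0.14 0.84] z range [0.0541 0.0557 0.0573] [ 510.1 -332.9] [122.2  43.2] 81.9 z at grasp(tool x=0) 0.0591
C 55270 slopes deg [-0.85  0.  ] z range [-0.0439 -0.0423 -0.0407] [38.8  0.1] [ 43.2 122.2] 89.5 z at grasp(tool x=0) -0.0416
wrist small_pile 0.89 61479 topz 0.0495 zlo/hi [0.0483 0.0507] [ 514.7 -302. ] [ 64.  131.6] 81.3
```

Contact at 3.5 N. Release.

drive_tool([
  {"tx":0,"ty":0,"tz":0.02,"rx":0,"ry":0,"rz":0,"grip":1},
  {"tx":0,"ty":0,"tz":0,"rx":0,"ry":0,"rz":0,"grip":1},
  {"tx":0,"ty":0,"tz":0,"rx":0,"ry":0,"rz":0,"grip":-0.1},
  {"tx":0,"ty":0,"tz":0,"rx":0,"ry":0,"rz":0,"grip":-0.25},
  {"tx":0,"ty":0,"tz":0,"rx":0,"ry":0,"rz":0,"grip":-0.6},
  {"tx":0,"ty":0,"tz":0,"rx":0,"ry":0,"rz":0,"grip":-1},
  {"tx":0,"ty":0,"tz":0,"rx":0,"ry":0,"rz":0,"grip":-1},
  {"tx":0,"ty":0,"tz":0,"rx":0,"ry":0,"rz":0,"grip":-1},
], grip_force=20)

```text
clock: 23.2
tcp_pos: [0.5042, -0.3711, 0.0135]
orientation: [2.381, 2.049, 0.0]
contact_force: [0.5, 0.2, 0.5]
grip_width: 0.0852
```

```bash

python3 - <<'E'
from look import *
o=status.get_obs(); print(o["clock"],o["tcp_pos"],jaw(o)[0],o["grip_width"],o["contact_force"],o["moment"])
f=eyes.grab_frame("wrist"); cv2.imwrite("pics/w15.png",f["frame"]); heldplane(o,f)
E
```

```text
23.2 [ 0.50416172 -0.37109915  0.01350272] -8.58052621157523 0.08519946743123963 [0.452109   0.21066585 0.46439882] [-0.03380337  0.03680041 -0.00679297]
W 55294 slopes deg [ 0.02 -0.12] z range [0.0543 0.0556 0.0568] [ 509.9 -332.4] [122.5  42.9] 81.6 z at grasp(tool x=0) 0.0547
C 55294 slopes deg [ 0.11 -0.04] z range [-0.0433 -0.0421 -0.0408] [39.1 -0.1] [ 42.9 122.5] 89.9 z at grasp(tool x=0) -0.0422
```

View pics/w15.png

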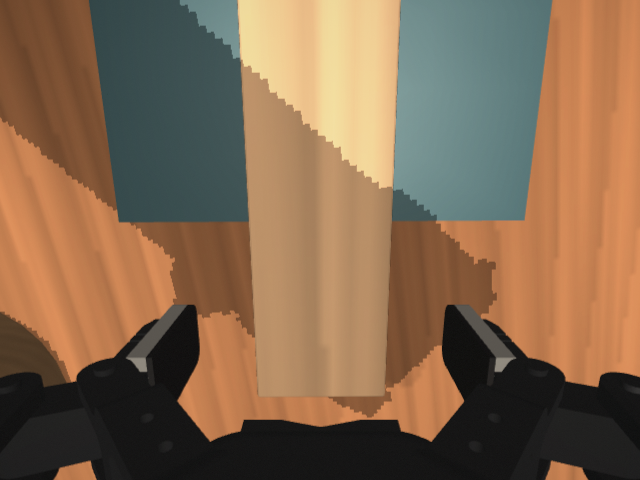

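Released and lying flat. I'll retreat straight up.

drive_tool([
  {"tx":0,"ty":0,"tz":0.4,"rx":0,"ry":0,"rz":0,"grip":-1},
  {"tx":0,"ty":0,"tz":0.8,"rx":0,"ry":0,"rz":0,"grip":-1},
  {"tx":0,"ty":0,"tz":1,"rx":0,"ry":0,"rz":0,"grip":-1},
  {"tx":0,"ty":0,"tz":1,"rx":0,"ry":0,"rz":0,"grip":-1},
  {"tx":0,"ty":0,"tz":1,"rx":0,"ry":0,"rz":0,"grip":-1},
  {"tx":0,"ty":0,"tz":1,"rx":0,"ry":0,"rz":0,"grip":-1},
  {"tx":0,"ty":0,"tz":1,"rx":0,"ry":0,"rz":0,"grip":-1},
  {"tx":0,"ty":0,"tz":0,"rx":0,"ry":0,"rz":0,"grip":-1},
  {"tx":0,"ty":0,"tz":0,"rx":0,"ry":0,"rz":0,"grip":-1},
])

```text
clock: 24.42
tcp_pos: [0.5039, -0.3707, 0.137]
orientation: [-2.381, -2.049, 0.0]
contact_force: [0.5, -0.0, 0.4]
grip_width: 0.0856
```

```bash

python3 - <<'E'
from look import *
o=status.get_obs(); print(o["clock"],o["tcp_pos"],o["contact_force"])
f=eyes.grab_frame("wrist"); cv2.imwrite("pics/w16.png",f["frame"]); W=wristcloud(f,o); rect("wrist","long_strip_mid",W); rect("wrist","small_pile",W)
f=eyes.grab_frame("side"); cv2.imwrite("pics/s16.png",f["frame"]); rect("side","long_strip_mid",cloud(f));rect("side","short_strip_mid",cloud(f))
f=eyes.grab_frame("top"); rect("top","long_strip_mid",cloud(f));rect("top","short_strip_mid",cloud(f))
E
```

```text
24.425 [ 0.50389513 -0.37071046  0.13701152] [ 0.52092485 -0.00284462  0.35155601]
wrist long_strip_mid 0.85 20834 topz 0.0556 zlo/hi [0.0542 0.0569] [ 512.9 -315.4] [159.   44.7] 81.7
wrist small_pile 0.96 20295 topz 0.0496 zlo/hi [0.0482 0.0509] [ 516.1 -294.1] [ 80.2 130.5] 81.6
side long_strip_mid 0.88 1987 topz 0.0574 zlo/hi [0.0541 0.06  ] [ 515.9 -294.6] [202.9  47.6] 82.0
side short_strip_mid 0.79 3317 topz 0.0666 zlo/hi [0.0633 0.069 ] [544.7 174.2] [ 45.2 133.5] 9.0
top long_strip_mid 0.79 2671 topz 0.0545 zlo/hi [0.0516 0.0575] [ 514.2 -294.3] [199.3  44.6] 81.4
top short_strip_mid 0.85 1896 topz 0.0647 zlo/hi [0.0614 0.0675] [544.3 175.9] [ 44.9 130.3] 8.5
```

View pics/w16.png

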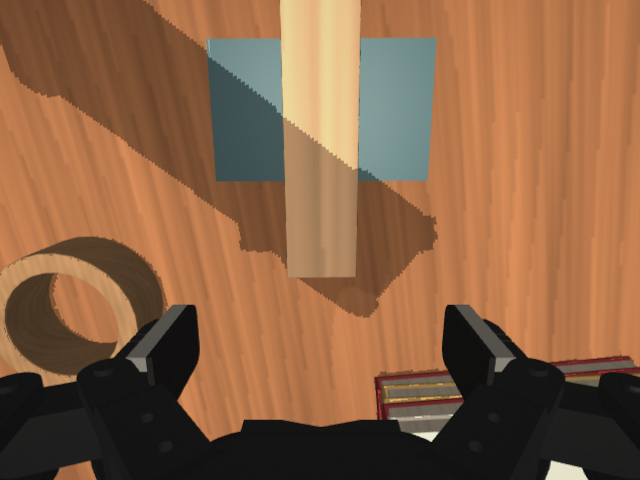

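View pics/s16.png

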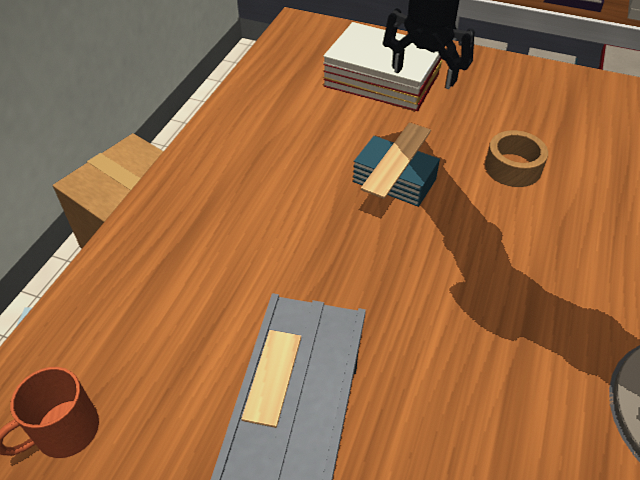

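The strip lies flat across the middle of the pile with both ends overhanging, and the robot is clear. I'll hand it in.

```bash
python3 -c "
from bench import workorder,status
print(workorder.hand_in()); print(status.get_obs()['clock'])"
```

```text
the job is handed in; nothing more can be done
None
the job is handed in; nothing more can be done
```

The long strip now lies flat across the middle of the small pile, and the job was handed in at about 25 s. No verdict was reported.

**What I did:** I pushed the strip along its slot with the closed fingertips until about 65 mm hung over the stand's right end, still flat. I then pinched it by that overhanging end, lifted it level, turned it −17°, set it on the pile (about 3.5 N at contact), opened the gripper and moved straight up.

**Last checks:**

| Check | Result |
|---|---|
| Strip centre | Within about 2 mm of the pile's centre (top and side cameras) |
| Strip angle | Within 0.5° of the pile's short axis |
| Flatness | Slope about 0.1°, top about 6 mm above the booklets |
| Overhang | About 60 mm past each long side of the pile |
| Short strip | Same place as at the start, within about 1 mm |
| Robot | Clear of everything, with the fingertips about 12 cm above the strip |

**What went wrong or disagreed:**
- **First push missed:** the reported TCP was about 22 mm beyond the real closed fingertip, so the fingers passed over the strip without touching it. I measured the offset with two cameras and by floor contact, corrected for it, and pushed again.
- **Light floor contact:** during the second lowering the fingertip touched the slot floor, with at most about 11 N read. I raised it before pushing the rest of the way.

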